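Turn the spice carousel to the marked jar and hold it there

ROBOT

A 7-joint arm with a two-finger parallel gripper is mounted at the origin on a cart in front of the work surface, level with it; the furniture and walls round the work are solid. World frame = base frame: x ahead of the robot, y to its left, z up, the work surface at z = 0. Lengths are in m, angles in rad, forces in N, time in s.
With the tool pointing down it reaches from about 0.4 to 0.85 m from the base axis. Payload 10.4 kg.
Tool frame: the origin (TCP) lies at the very end of the fingers, on their centre line; the grasp point (between the pads) lies robot.grasp_offset behind it (robot.grasp_offset is the distance from the TCP to the grasp point, in m); z points along the fingers, y is the line along which they close (so a half turn about z gives the same grasp; the last joint's range is limited). The gripper opens to 85 mm and grips with 20 to 120 N. Pads are 22 mm wide; open, the fingers measure 114 mm over their backs; the gripper's body (76 mm by 85 mm) begins 54 mm behind the grasp point. The pads swing forward as they close: fully open they stand 13 mm farther back than shut.
Start: joints at [1.141, 0.332, -0.065, 1.46, 0.022, 1.35, -0.088], TCP at [0.247, -0.574, 0.231] pointing down, gripper open.
Joint ranges: [-2.6, 2.6], [-0.5, 2.12], [-1.47, 1.34], [0.16, 2.42], [-1.27, 4.41], [0.06, 2.06], [-2.6, 2.6]. Speed limits (rad/s): [2.22, 2.22, 2.79, 2.79, 3.14, 3.14, 3.14].

INTERFACE

Orientations are given as a unit quaternion [x, y, z, w].
In Python, from station import telemetry, snapshot, camera_model, robot, spot_in gives the robot as it stands.
- The arm moves only by the tool play_rows, never from a script. Its argument "steps" is a list of rows, each an object of numbers: "x", "y", "z": the shift along the tool's x, y, z in cm; "wx", "wy", "wz": the turn, a rotation vector about the tool's x, y, z in rad; "grip": the opening, from 0 (shut) to 1 (fully open). In form: [{"x": .., "y": .., "z": .., "wx": .., "wy": .., "wz": .., "grip": ..}, ...]. A call has exactly 8 rows; each row is the pose to reach, as a shift and turn from the pose commanded when the call began, along the tool's axes at that moment; what a row does not reach only later rows make up. A row lasts 1/8 s, in which the tool goes at most 62.5 mm and 10.7 degrees, less where a joint would pass 70% of its speed; a pose out of reach is approached as far as the arm can. A call with a gripper value outside its range is refused whole. The fingers move at their own pace and stop on an object; the grip force is fixed at half the most. Time passes only in rows, so rows that repeat a pose let the fingers close, or fill a call up. It gives the time, the measured TCP pose, the force, the opening and the grip force at its end, in the units of the state.
- telemetry.get_state(): the state, without advancing time (a new reading comes with each control period).
- snapshot(name): name is "side" or "top"; returns the picture (384x512x3 uint8, blue, green, red); there is no depth.
- camera_model(name): a dict with "K" (3x3 intrinsics, pixels), "R" (3x3) and "t" (3): a world point X has camera coordinates R X + t. Camera axes: x right, y down, z forward; pixel columns grow to the right and rows downward; lengths in m; the calibration is good to about 2 mm. A picture is of the moment at which its call begins. camera_model takes no time and is no camera call.
- robot.finish_job(): hands the job in; it is judged then, once.
Trained networks look in the newest picture that a camera, given by its name, has taken for a name from the list of things; names that differ only in an ending like _2 or _b are one class to them, and where a whole thing is asked for, a point or a joint stands for the part that bears it (a point fixed in the world has none). Each returns a list of dicts, best first, with "p" (0 to 1); they miss things now and then, are a little off and sometimes report something else, mostly with a low value. They report only what shows in the picture. A call takes as long as a camera call.
- spot_in(label, camera): "rect" ([left, top, right, bottom] as shares, 0 to 1, of the picture: columns of its width, rows of its height, round what is visible of it).
The state is a dict: "time_s": time; "joint_positions": joint angles; "joint_vel": joint speeds; "effort": joint torques, N m; "ee_pos": TCP position; "ee_rot": TCP orientation; "force": force on the tool from outside, world axes, zero at the start; "torque": the same for the moment, N m; "gripper_width": finger opening in m; "grip_force": force on a finger pad.
Only numpy, scipy, OpenCV 4.12 (cv2) and the standard library are available. Lean on these libraries where they do the work, as an engineer would, in place of code of your own. Each camera call takes 0.05 s, during which the arm holds its last target. There are 200 camera calls.

TASK

Take the spice carousel by the wooden grip on its centre post and turn it until the jar with the red dot on its lid stands at the front, in line with the yellow arrow on the base; all jars stay standing in their seats and the other things on the worktop are left alone. Finish with the gripper still closed on the grip, holding the turntable still so that I can take the jar out.

Things in the scene. Friction and masses are not known exactly. Their poses are not given: they have to be found in the camera images.
- base: Fixed round black base of the spice carousel, 184 mm dia x 10 mm. Origin: centre of its underside, on the turning axis, on the worktop. A black tab with a yellow arrow head, the front mark, sticks out along the base's own -x axis to 144 mm from the axis; the arrow lies on that line, 120 to 140 mm out. It faces the robot to within about 0.5 rad.
- handle: Dark wooden paddle grip on top of the carousel's centre post, turning with the turntable: 56 mm long (its x axis), 14 mm thick (its y axis), 42 mm tall (z). Origin: centre of its underside, on the turning axis, 148 mm above the worktop (grip top at 190 mm). The jar lids round it reach only 122 mm, so fingers have free space all round the grip.
- carousel (a joint): Angle of the turntable, rad, 0 at the start, growing anticlockwise seen from above. Turns freely both ways (stops at +-12), friction about 0.06 N m, no spring. The turntable: wooden disc, 228 mm dia, top 22 mm above the worktop, with six seats 60 degrees apart on a circle of radius 75 mm (rings 51 mm outer dia, 38 mm high, 1.5 mm play round a jar).
- jar_marked: The marked jar: clear spice jar with red contents and a white lid that bears a red dot of 30 mm; 42 dia x 100 mm, loose in one of the six seats. Origin: centre of its underside, 22 mm above the worktop. Which way its label looks does not matter.
- jar_1: Clear spice jar with yellow contents and a plain white lid, 42 dia x 100 mm, loose in another seat. Origin: centre of its underside.
- jar_2: Clear spice jar with dark green contents and a plain white lid, 42 dia x 100 mm, loose in another seat. Origin: centre of its underside.
- jar_3: Clear spice jar with pale yellow contents and a plain white lid, 42 dia x 100 mm, loose in another seat. Origin: centre of its underside.
- jar_4: Clear spice jar with dark brown contents and a plain white lid, 42 dia x 100 mm, loose in another seat. Origin: centre of its underside.
- jar_5: Clear spice jar with grey-green contents and a plain white lid, 42 dia x 100 mm, loose in another seat. Origin: centre of its underside.
- kitchen_timer: Bystander: round brass and white kitchen timer, 68 dia x 53 mm. Origin: underside. Beyond it, from x = 0.49 m on and for y above 0.24 m, a wall pier rises to the ceiling: the arm starts beside it and must be drawn in to pass in front of it.
- teaspoon: Bystander: steel teaspoon lying flat, 130x27x11 mm. Origin: underside.

How it is judged:
On the way, in this order (a step that is already met when the one before it is completed fails the run):
1. the grip on the centre post is taken hold of (contact force between the fingers and handle above 4 N), for 0.2 s.
2. the marked jar is in line with the arrow while the grip is held (y of jar_marked in the frame of base between -0.012 and 0.012 m and x of jar_marked in the frame of base below -0.05 m and contact force between the fingers and handle above 4 N), for 0.2 s.
At the end, for the whole second after the job is handed in: Gripper holds the grip (over 4 N), turntable still (under 0.05 rad/s), marked jar on the arrow's side with its centre within 12 mm of the arrow's line, all jars upright (within 0.2 rad) on the floors of their seats, no bystander moved 30 mm (all of step 2 and velocity of joint carousel between -0.05 and 0.05 rad/s and height (world z) of jar_marked between 0.015 and 0.03 m and angle between each of jar_marked, jar_1, jar_2, jar_3, jar_4, jar_5's own z axis and vertical below 0.2 rad and height (world z) of jar_1 between 0.015 and 0.03 m and height (world z) of jar_2 between 0.015 and 0.03 m and height (world z) of jar_3 between 0.015 and 0.03 m and height (world z) of jar_4 between 0.015 and 0.03 m and height (world z) of jar_5 between 0.015 and 0.03 m and distance of each of kitchen_timer, teaspoon from where it was at the start of the episode below 0.03 m); the arm keeps its last pose, push and grip.
It fails at once if a jar is lifted out of its seat or tipped (height (world z) of any of jar_marked, jar_1, jar_2, jar_3, jar_4, jar_5 above 0.05 m or angle between any of jar_marked, jar_1, jar_2, jar_3, jar_4, jar_5's own z axis and vertical above 0.35 rad).
It fails at once if another thing on the worktop is moved by 30 mm or more (distance of any of kitchen_timer, teaspoon from where it was at the start of the episode above 0.03 m).
It also fails if it takes over 48 s, if anything falls off the work surface, if the arm or the gripper's body presses on something with over 40 N, if the wrist force passes 120 N, or if a joint passes its speed limit or range.

## Working session

There is one attempt and no reset: what is moved stays moved. The work goes in short steps, Python scripts to look and compute and a tool call to move; the robot and the scene stay as the last step left them, time stands still between calls to the robot, and variables do not carry over. Pictures are saved under pics/ and viewed, at most 10 in all, crops included, and the job is handed in when it is done.

Besides the shell and the picture viewer there is one more tool, called after ">>>" as name(argument=value, ...) on one line, values as JSON. play_rows: Moves the arm, as the interface text tells. Its arguments: {"type":"object","properties":{"steps":{"type":"array","items":{"type":"object","properties":{"x":{"type":"number"},"y":{"type":"number"},"z":{"type":"number"},"wx":{"type":"number"},"wy":{"type":"number"},"wz":{"type":"number"},"grip":{"type":"number"}}}}},"required":["steps"]}

```bash
mkdir -p pics; ls; python3 - <<'E'
from station import telemetry, snapshot, camera_model, robot, spot_in
import cv2
s=telemetry.get_state(); print(s); print(robot.grasp_offset)
for n in("top","side"):
    cv2.imwrite(f"pics/{n}0.png",cv2.resize(snapshot(n),(768,576))); print(n,camera_model(n))
    for l in("jar_marked","handle","base"): print(l,spot_in(l,n)[:2])
E
```

```text
pics
{'time_s': 0.0, 'joint_positions': array([ 1.14138869,  0.33289905, -0.06468965,  1.46093967,  0.02160742,
        1.34989645, -0.08848436]), 'joint_vel': array([ 0.00179052,  0.00075386, -0.00054995,  0.0007185 , -0.00057899,
        0.00027319,  0.00048327]), 'effort': array([-6.98649706e-05, -6.25434923e+01,  4.93591034e-02, -3.91613531e+01,
        1.62892789e-02,  9.83509206e-03, -4.45183969e-05]), 'ee_pos': array([ 0.2471387 , -0.57365467,  0.23049973]), 'ee_rot': array([ 9.79381538e-01,  2.02018018e-01, -1.83642824e-04, -6.99704923e-04]), 'force': array([0.29260984, 0.3681204 , 0.51800522]), 'torque': array([ 0.00091327,  0.0242087 , -0.01669581]), 'grip_force': 0.0, 'gripper_width': 0.08549409014424193}
0.0187
top {'K': array([[358.27630259,   0.        , 246.47576207],
       [  0.        , 358.27630259, 190.24379912],
       [  0.        ,   0.        ,   1.        ]]), 'R': array([[ 4.65008022e-04, -9.99817239e-01, -1.91121233e-02],
       [-9.94329690e-01,  1.57010183e-03, -1.06329691e-01],
       [ 1.06340266e-01,  1.90531958e-02, -9.94147234e-01]]), 't': array([0.02155172, 0.52244712, 1.00561829])}
jar_marked [{'rect': [0.6188, 0.4898, 0.6529, 0.5253], 'p': 0.7}]
handle [{'rect': [0.6928, 0.4693, 0.727, 0.5219], 'p': 0.8}]
base [{'rect': [0.6625, 0.6141, 0.6881, 0.6391], 'p': 0.65}]
side {'K': array([[478.18854191,   0.        , 247.76904979],
       [  0.        , 478.18854191, 190.36488277],
       [  0.        ,   0.        ,   1.        ]]), 'R': array([[-0.823194  , -0.56772649, -0.00618527],
       [-0.25247759,  0.3758026 , -0.89164313],
       [ 0.50853387, -0.73243364, -0.45269667]]), 't': array([0.42507583, 0.23119611, 1.14132611])}
jar_marked [{'rect': [0.5482, 0.4258, 0.5689, 0.487], 'p': 0.62}]
handle [{'rect': [0.5697, 0.362, 0.5912, 0.4029], 'p': 0.49}]
base [{'rect': [0.6312, 0.5156, 0.6609, 0.5375], 'p': 0.42}]
```

View pics/top0.png

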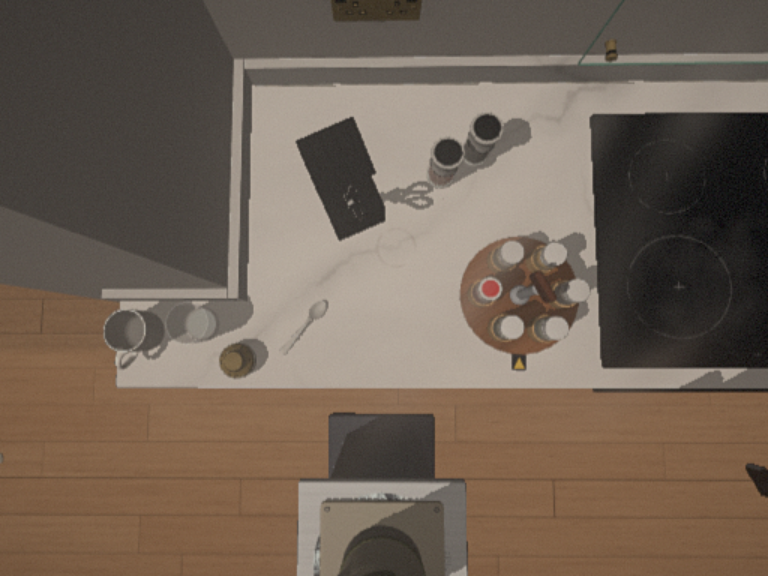

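View pics/side0.png

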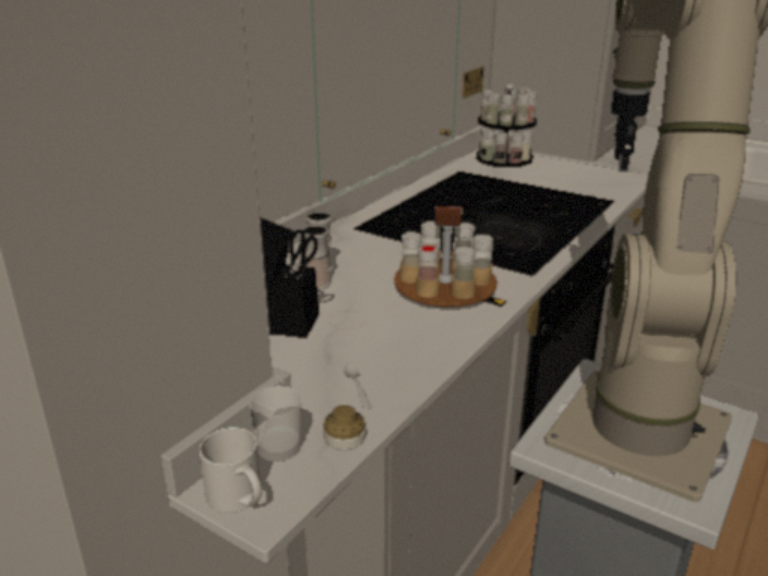

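The top view (768x576) shows the disc around (520,295), the red-dot lid at (490,289), the arrow at (519,362) and the paddle at (541,289). The spoon and timer are well to the left, and the arm is out of frame to the right.

```bash
cat > h.py <<'E'
from station import telemetry, snapshot, camera_model, robot, spot_in
import cv2, numpy as np
def ray(n,u,v,z):
    c=camera_model(n);R,t=c["R"],c["t"];o=-R.T@t
    d=R.T@np.linalg.inv(c["K"])@np.array([u,v,1.]); return o+d*(z-o[2])/d[2]
def cen(m):
    v,u=np.nonzero(m); return u.mean(),v.mean(),len(u)
def red(im):
    b,g,r=[im[...,i].astype(int) for i in range(3)]
    return (r>120)&(g<100)&(b<100)&(r-g>80)
E
python3 - <<'E'
from h import *
im=snapshot("top"); h=cv2.cvtColor(im,cv2.COLOR_BGR2HSV)
roi=np.zeros(im.shape[:2],bool); roi[150:255,300:400]=1
u,v,n=cen(red(im)&roi); print("dot",u,v,n,ray("top",u,v,.122))
y=roi&(h[...,0]>18)&(h[...,0]<32)&(h[...,1]>130)&(h[...,2]>110); y[:228]=0
u,v,n=cen(y); print("arrow",u,v,n,ray("top",u,v,.01))
# disc
br=(roi&(h[...,0]<18)&(h[...,1]>70)&(h[...,2]>50)).astype(np.uint8)
c=max(cv2.findContours(br,cv2.RETR_EXTERNAL,cv2.CHAIN_APPROX_NONE)[0],key=cv2.contourArea)
P=np.array([ray("top",p[0][0],p[0][1],.022)[:2] for p in c])
hull=P[cv2.convexHull(c,returnPoints=False)[:,0]]
print("disc",cv2.minEnclosingCircle(hull.astype(np.float32)))
# lids
wl=(roi&(h[...,1]<60)&(h[...,2]>150))
g=cv2.resize(im[150:255,300:400],(800,840),interpolation=cv2.INTER_CUBIC)[:600*1]
g=cv2.resize(im[155:230,300:400],(800,600),interpolation=cv2.INTER_CUBIC)
cv2.imwrite("pics/crop.png",g)
c=camera_model("top"); print("handle guess top centre", ray("top",541/1.5,289/1.5,.19))
E
```

```text
dot 326.88235294117646 191.87058823529412 85 [ 0.50781134 -0.19035121  0.122     ]
arrow 345.7241379310345 242.93103448275863 29 [ 0.37158321 -0.26388684  0.01      ]
disc ((0.5043999552726746, -0.2649579644203186), 0.11378853768110275)
handle guess top centre [ 0.49881983 -0.25754799  0.19      ]
```

View pics/crop.png

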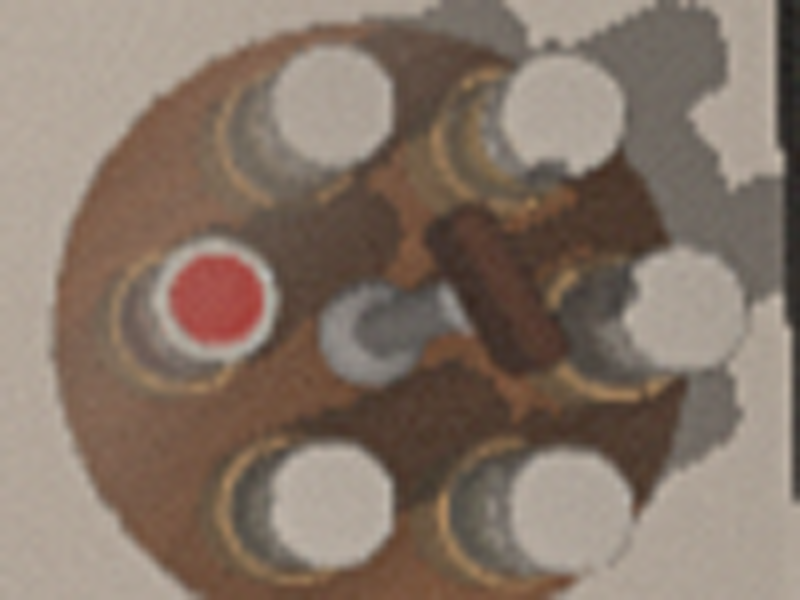

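```bash
python3 - <<'E'
from h import *
from scipy.spatial.transform import Rotation as Ro
im=snapshot("top")
f=lambda x,y,z: ray("top",300+(x+.5)/8-.5,155+(y+.5)/8-.5,z)[:2]
L=[f(x,y,.122) for x,y in[(216,299),(333,105),(564,115),(690,308),(573,509),(333,505)]]
C=np.mean(L,0); print("lid centre",C,[ (round(float(np.linalg.norm(l-C)),4),round(float(np.degrees(np.arctan2(*(l-C)[::-1]))),1)) for l in L])
h=cv2.cvtColor(im,cv2.COLOR_BGR2HSV)
b=[im[...,i].astype(int) for i in range(3)]
a,e=f(462,215,.19),f(540,360,.19)
print("handle ends",a,e,"len",np.linalg.norm(a-e),"mid",(a+e)/2,"yaw",np.arctan2(*(a-e)[::-1]))
A=np.array([.3716,-.2639]); 
for c in (C,np.array([.5044,-.26496])):
    d=A-c; print("arrow r",np.linalg.norm(d),"ang",np.degrees(np.arctan2(d[1],d[0])))
s=telemetry.get_state(); print(Ro.from_quat(s["ee_rot"]).as_matrix().round(3))
E
```

```text
lid centre [ 0.50528144 -0.26573796] [(0.0763, 88.2), (0.0757, 28.8), (0.0738, -31.7), (0.0771, -90.6), (0.0756, -150.7), (0.0761, 148.2)]
handle ends [ 0.52616786 -0.25037904] [ 0.48210912 -0.27230506] len 0.049213039276333734 mid [ 0.50413849 -0.26134205] yaw 0.4617691686849128
arrow r 0.1336940699549669 ang 179.21230234774936
arrow r 0.13280423035430758 ang 179.5426789417784
[[ 0.918  0.396  0.   ]
 [ 0.396 -0.918 -0.   ]
 [ 0.     0.    -1.   ]]
```

>>> play_rows(steps=[{"x": 2,"y": -1,"z": 0,"wx": 0,"wy": 0,"wz": 0,"grip": 1},{"x": 6,"y": -3,"z": 0,"wx": 0,"wy": 0,"wz": -0.01,"grip": 1},{"x": 11.5,"y": -5.8,"z": 0,"wx": 0,"wy": 0,"wz": -0.03,"grip": 1},{"x": 17.5,"y": -8.8,"z": 0,"wx": 0,"wy": 0,"wz": -0.05,"grip": 1},{"x": 23.5,"y": -11.9,"z": 0,"wx": 0,"wy": 0,"wz": -0.07,"grip": 1},{"x": 29.5,"y": -14.9,"z": 0,"wx": 0,"wy": 0,"wz": -0.09,"grip": 1},{"x": 34,"y": -17.2,"z": 0,"wx": 0,"wy": 0,"wz": -0.095,"grip": 1},{"x": 35.9,"y": -18.1,"z": 0,"wx": 0,"wy": 0,"wz": -0.095,"grip": 1}])

```text
time_s: 1.5
ee_pos: [0.5081, -0.2598, 0.2317]
ee_rot: [0.968, 0.252, 0.001, -0.0]
force: [0.5, -1.0, 0.6]
gripper_width: 0.0855
grip_force: 0.0
```

```bash
python3 - <<'E'
from h import *
from scipy.spatial.transform import Rotation as Ro
im=snapshot("side"); cv2.imwrite("pics/s1.png",cv2.resize(im[70:220,220:420],(800,600),interpolation=cv2.INTER_CUBIC))
s=telemetry.get_state(); print(s["ee_pos"],s["joint_positions"].round(3)); M=Ro.from_quat(s["ee_rot"]).as_matrix(); print(M.round(3), np.arctan2(M[1,0],M[0,0]))
print("shift cm",100*M.T@(np.array([.505,-.265,.153])-s["ee_pos"]))
E
```

```text
[ 0.50913348 -0.25849437  0.23153759] [ 0.678  0.233 -0.336  1.595  0.076  1.326 -0.729]
[[ 0.873  0.488  0.002]
 [ 0.488 -0.873  0.002]
 [ 0.002 -0.001 -1.   ]] 0.5101276893882002
shift cm [-0.69644004  0.37230974  7.8518769 ]
```

View pics/s1.png

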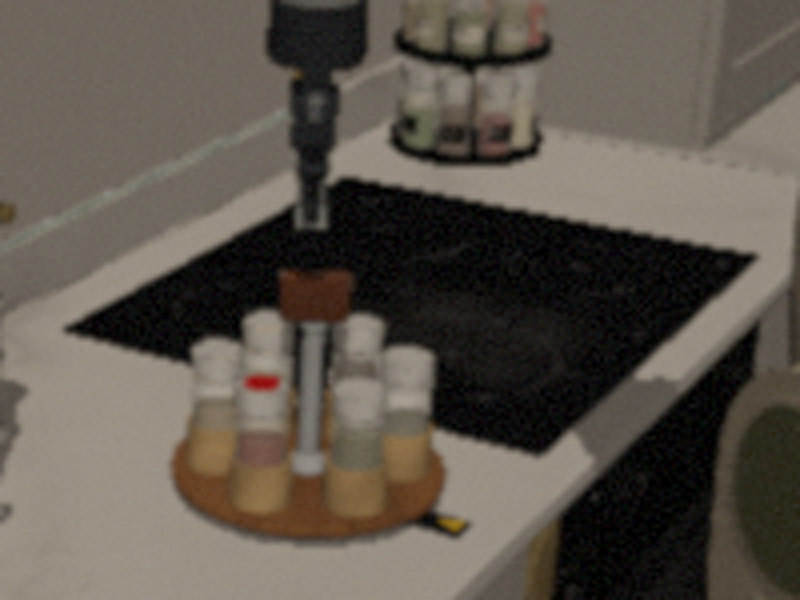

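The side crop shows the open gripper directly over the paddle, which spans about (280–352, 270–318). The fingers line up with it. I'll go partway down and check that the arm has settled.

>>> play_rows(steps=[{"z": 0,"grip": 1},{"z": 0,"grip": 1},{"z": 0.5,"grip": 1},{"z": 1,"grip": 1},{"z": 1.5,"grip": 1},{"z": 2,"grip": 1},{"z": 2,"grip": 1},{"z": 2,"grip": 1}])

```text
schema error: expected keys x, y, z, wx, wy, wz, grip
```

>>> play_rows(steps=[{"x": 0,"y": 0,"z": 0,"wx": 0,"wy": 0,"wz": 0,"grip": 1},{"x": 0,"y": 0,"z": 0,"wx": 0,"wy": 0,"wz": 0,"grip": 1},{"x": 0,"y": 0,"z": 0.5,"wx": 0,"wy": 0,"wz": 0,"grip": 1},{"x": 0,"y": 0,"z": 1,"wx": 0,"wy": 0,"wz": 0,"grip": 1},{"x": 0,"y": 0,"z": 1.5,"wx": 0,"wy": 0,"wz": 0,"grip": 1},{"x": 0,"y": 0,"z": 2,"wx": 0,"wy": 0,"wz": 0,"grip": 1},{"x": 0,"y": 0,"z": 2,"wx": 0,"wy": 0,"wz": 0,"grip": 1},{"x": 0,"y": 0,"z": 2,"wx": 0,"wy": 0,"wz": 0,"grip": 1}])

```text
time_s: 2.55
ee_pos: [0.5055, -0.2657, 0.2115]
ee_rot: [0.969, 0.248, 0.0, 0.0]
force: [-0.4, 0.7, 0.2]
gripper_width: 0.0852
grip_force: 0.0
```

>>> play_rows(steps=[{"x": 0,"y": 0,"z": 1,"wx": 0,"wy": 0,"wz": 0,"grip": 1},{"x": 0,"y": 0,"z": 2.2,"wx": 0,"wy": 0,"wz": 0,"grip": 1},{"x": 0,"y": 0,"z": 3.4,"wx": 0,"wy": 0,"wz": 0,"grip": 1},{"x": 0,"y": 0,"z": 4.6,"wx": 0,"wy": 0,"wz": 0,"grip": 1},{"x": 0,"y": 0,"z": 5.5,"wx": 0,"wy": 0,"wz": 0,"grip": 1},{"x": 0,"y": 0,"z": 5.8,"wx": 0,"wy": 0,"wz": 0,"grip": 1},{"x": 0,"y": 0,"z": 5.8,"wx": 0,"wy": 0,"wz": 0,"grip": 1},{"x": 0,"y": 0,"z": 5.8,"wx": 0,"wy": 0,"wz": 0,"grip": 1}])

```text
time_s: 3.55
ee_pos: [0.5056, -0.2659, 0.1538]
ee_rot: [0.969, 0.248, 0.0, 0.0]
force: [-0.4, -0.3, -0.1]
gripper_width: 0.0856
grip_force: 0.0
```

>>> play_rows(steps=[{"x": 0,"y": 0,"z": 0,"wx": 0,"wy": 0,"wz": 0,"grip": 0.5},{"x": 0,"y": 0,"z": 0,"wx": 0,"wy": 0,"wz": 0,"grip": 0.3},{"x": 0,"y": 0,"z": 0,"wx": 0,"wy": 0,"wz": 0,"grip": 0.2},{"x": 0,"y": 0,"z": 0,"wx": 0,"wy": 0,"wz": 0,"grip": 0},{"x": 0,"y": 0,"z": 0,"wx": 0,"wy": 0,"wz": 0,"grip": 0},{"x": 0,"y": 0,"z": 0,"wx": 0,"wy": 0,"wz": 0,"grip": 0},{"x": 0,"y": 0,"z": 0,"wx": 0,"wy": 0,"wz": 0,"grip": 0},{"x": 0,"y": 0,"z": 0,"wx": 0,"wy": 0,"wz": 0,"grip": 0}])

```text
time_s: 4.55
ee_pos: [0.5048, -0.2647, 0.1535]
ee_rot: [0.969, 0.249, -0.001, -0.001]
force: [-5.1, 4.8, 4.5]
gripper_width: 0.0135
grip_force: 60.4
```

>>> play_rows(steps=[{"x": 0,"y": 0,"z": 0,"wx": 0,"wy": 0,"wz": -0.03,"grip": 0},{"x": 0,"y": 0,"z": 0,"wx": 0,"wy": 0,"wz": -0.1,"grip": 0},{"x": 0,"y": 0,"z": 0,"wx": 0,"wy": 0,"wz": -0.2,"grip": 0},{"x": 0,"y": 0,"z": 0,"wx": 0,"wy": 0,"wz": -0.3,"grip": 0},{"x": 0,"y": 0,"z": 0,"wx": 0,"wy": 0,"wz": -0.4,"grip": 0},{"x": 0,"y": 0,"z": 0,"wx": 0,"wy": 0,"wz": -0.5,"grip": 0},{"x": 0,"y": 0,"z": 0,"wx": 0,"wy": 0,"wz": -0.57,"grip": 0},{"x": 0,"y": 0,"z": 0,"wx": 0,"wy": 0,"wz": -0.6,"grip": 0}])

```text
time_s: 5.55
ee_pos: [0.5041, -0.264, 0.1535]
ee_rot: [0.851, 0.525, -0.001, -0.002]
force: [-11.5, 9.1, 9.2]
gripper_width: 0.0135
grip_force: 60.9
```

>>> play_rows(steps=[{"x": 0,"y": 0,"z": 0,"wx": 0,"wy": 0,"wz": -0.03,"grip": 0},{"x": 0,"y": 0,"z": 0,"wx": 0,"wy": 0,"wz": -0.1,"grip": 0},{"x": 0,"y": 0,"z": 0,"wx": 0,"wy": 0,"wz": -0.2,"grip": 0},{"x": 0,"y": 0,"z": 0,"wx": 0,"wy": 0,"wz": -0.3,"grip": 0},{"x": 0,"y": 0,"z": 0,"wx": 0,"wy": 0,"wz": -0.4,"grip": 0},{"x": 0,"y": 0,"z": 0,"wx": 0,"wy": 0,"wz": -0.5,"grip": 0},{"x": 0,"y": 0,"z": 0,"wx": 0,"wy": 0,"wz": -0.57,"grip": 0},{"x": 0,"y": 0,"z": 0,"wx": 0,"wy": 0,"wz": -0.6,"grip": 0}])

```text
time_s: 6.55
ee_pos: [0.503, -0.2638, 0.1535]
ee_rot: [0.658, 0.753, -0.001, -0.003]
force: [-19.1, 10.4, 14.7]
gripper_width: 0.0133
grip_force: 61.4
```

>>> play_rows(steps=[{"x": 0,"y": 0,"z": 0,"wx": 0,"wy": 0,"wz": -0.03,"grip": 0},{"x": 0,"y": 0,"z": 0,"wx": 0,"wy": 0,"wz": -0.1,"grip": 0},{"x": 0,"y": 0,"z": 0,"wx": 0,"wy": 0,"wz": -0.2,"grip": 0},{"x": 0,"y": 0,"z": 0,"wx": 0,"wy": 0,"wz": -0.3,"grip": 0},{"x": 0,"y": 0,"z": 0,"wx": 0,"wy": 0,"wz": -0.36,"grip": 0},{"x": 0,"y": 0,"z": 0,"wx": 0,"wy": 0,"wz": -0.38,"grip": 0},{"x": 0,"y": 0,"z": 0,"wx": 0,"wy": 0,"wz": -0.38,"grip": 0},{"x": 0,"y": 0,"z": 0,"wx": 0,"wy": 0,"wz": -0.38,"grip": 0}])

```text
time_s: 7.55
ee_pos: [0.5024, -0.264, 0.1535]
ee_rot: [0.505, 0.863, -0.001, -0.004]
force: [-22.1, 10.5, 16.7]
gripper_width: 0.0129
grip_force: 62.0
```

```bash
python3 - <<'E'
from h import *
from scipy.spatial.transform import Rotation as Ro
im=snapshot("top"); cv2.imwrite("pics/t2.png",cv2.resize(im[150:255,290:430],(800,600),interpolation=cv2.INTER_CUBIC))
m=red(im); m[:, :290]=0; m[:,430:]=0; m[:150]=0; m[260:]=0
if m.any():
    u,v,n=cen(m); print("dot",u,v,n,ray("top",u,v,.122))
s2=snapshot("side"); cv2.imwrite("pics/s2.png",cv2.resize(s2[70:220,220:420],(800,600),interpolation=cv2.INTER_CUBIC))
m=red(s2);m[:120]=0;m[210:]=0;m[:,:250]=0;m[:,350:]=0
if m.any():
    u,v,n=cen(m); print("side dot",u,v,n,ray("side",u,v,.122))
s=telemetry.get_state(); M=Ro.from_quat(s["ee_rot"]).as_matrix(); print(np.arctan2(M[1,0],M[0,0]),s["joint_positions"][6],s["torque"],s["force"])
E
```

```text
dot 356.29896907216494 221.95876288659792 97 [ 0.42961565 -0.26416598  0.122     ]
side dot 318.8 162.9 20 [ 0.4288665  -0.26680736  0.122     ]
2.082086213379589 0.7843913407963625 [ 2.11920639  3.71916681 -0.00750663] [-21.63344944  11.27780511  17.85872304]
```

View pics/t2.png

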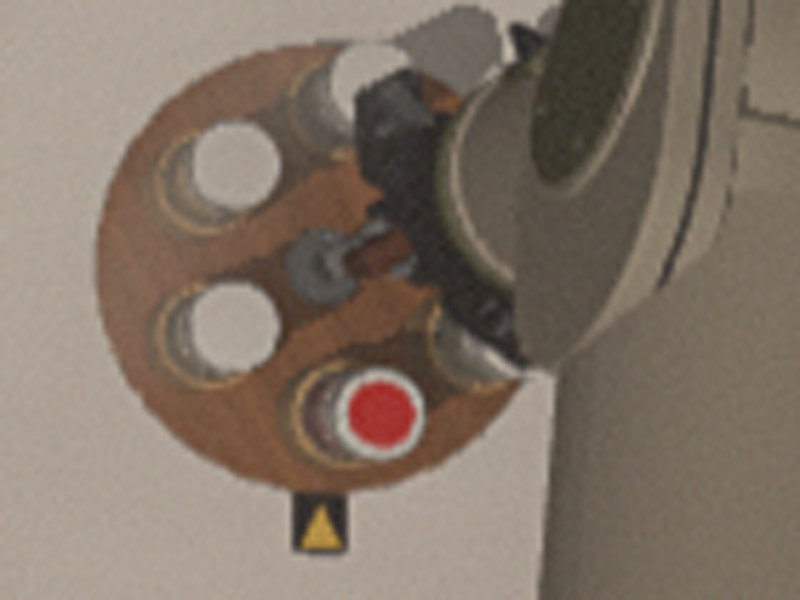

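View pics/s2.png

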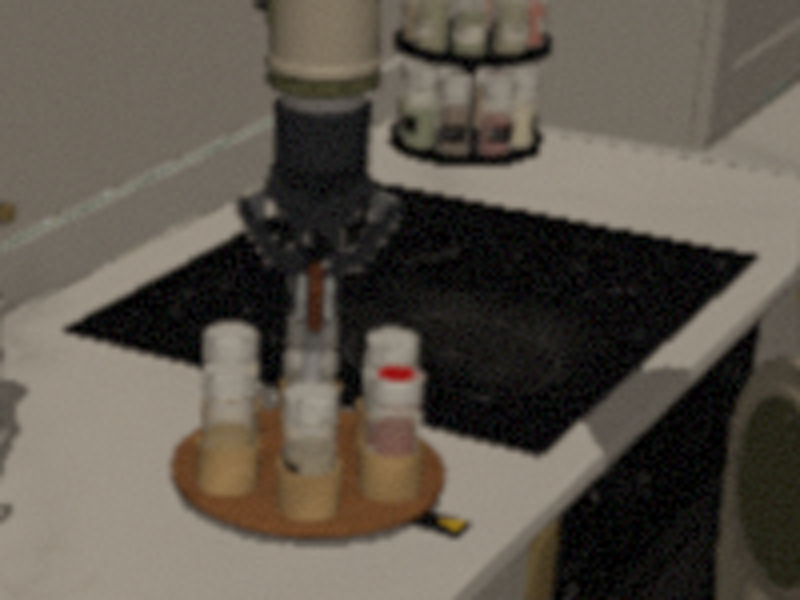

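The red dot is at world y ≈ -0.264 to -0.267, and the arrow line runs at y ≈ -0.264 to -0.265. All visible jars are upright, and the fingers are closed on the paddle. I'll hold for one call, then hand in.

>>> play_rows(steps=[{"x": 0,"y": 0,"z": 0,"wx": 0,"wy": 0,"wz": 0,"grip": 0},{"x": 0,"y": 0,"z": 0,"wx": 0,"wy": 0,"wz": 0,"grip": 0},{"x": 0,"y": 0,"z": 0,"wx": 0,"wy": 0,"wz": 0,"grip": 0},{"x": 0,"y": 0,"z": 0,"wx": 0,"wy": 0,"wz": 0,"grip": 0},{"x": 0,"y": 0,"z": 0,"wx": 0,"wy": 0,"wz": 0,"grip": 0},{"x": 0,"y": 0,"z": 0,"wx": 0,"wy": 0,"wz": 0,"grip": 0},{"x": 0,"y": 0,"z": 0,"wx": 0,"wy": 0,"wz": 0,"grip": 0},{"x": 0,"y": 0,"z": 0,"wx": 0,"wy": 0,"wz": 0,"grip": 0}])

```text
time_s: 8.65
ee_pos: [0.5024, -0.264, 0.1535]
ee_rot: [0.505, 0.863, -0.001, -0.004]
force: [-23.0, 10.6, 17.0]
gripper_width: 0.0134
grip_force: 62.0
```

```bash
python3 - <<'E'
from h import *
im=snapshot("top"); m=red(im); m[:, :290]=0; m[:,430:]=0; m[:150]=0; m[260:]=0
u,v,n=cen(m); p=ray("top",u,v,.122); s=telemetry.get_state(); print(p,s["joint_vel"].round(4),s["force"],s["grip_force"])
if abs(p[1]+.2645)<.005 and s["grip_force"]>20: print(robot.finish_job())
E
```

```text
[ 0.42969713 -0.26404286  0.122     ] [ 0.      0.0006  0.0016 -0.0003  0.0017 -0.0001 -0.0001] [-22.28071326  11.65892199  16.54510563] 61.94995701313019
the job is handed in; nothing more can be done
None
```

The job is handed in: the red-dot jar measured within about 2 mm of the arrow's line, the gripper is still closed on the grip at about 62 N with the turntable still, and the jars in view stood upright; the judge's verdict was not shown.

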